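# Snap the vent-duct clips shut on a battery pack

### The job

Set each loose plastic clip astride the black vent duct stub with flanges of its own colour on the battery pack, sitting flat on the duct, and squeeze its two upright tabs together with the orange-handled pliers (never with the fingers) until it snaps shut. When all the clips that are there have been snapped, lay the pliers flat in their black rest with the pivot between the two orange rails, along the printed outline, and leave the screwdriver, the bottle and the spare module where they are.

Things in the scene. Friction and masses are not known exactly. Their poses are not given: they have to be found in the camera images.
- clip_blue: loose blue snap clip (all 3 clips are alike but for colour), an upside-down U, 100 g, 56 mm long (x), 62 wide (y), 68 high, standing upright. Origin between the legs, level with their feet, z up. Bridge plate underside z 26, top z 32 mm. Fixed leg's inside face at y -20; moving leg's inside face at y +30 with a toe at its foot reaching in to y +24; strip beside the moving tab tops out at z 37.
- clip_yellow: loose yellow snap clip. Each clip has two upright tabs, x -12 to 12 mm, 8 thick, tops at z 68: fixed tab with outer face at y -9, moving tab with outer face at y +19 open (28 mm over both; 18 snapped). Pick it from above by the tabs' 24 mm length (fingers closing along the clip's x): this does not press them together.
- clip_green: loose green snap clip. An open clip drops over its 36 mm wide duct with 4 mm to spare each way when the duct's centre line is at clip y +2 mm. Seated, the bridge rests on the duct, the clip's origin is 32 mm above the bench; it can slide sideways until its legs meet the duct (fixed leg 2 mm, moving leg 6 mm from centred). Either way round will do.
- tab_blue (a joint): slide of the blue clip's moving half towards its fixed half, m: 0 open, 0.010 snapped. It resists with about 8 N at first, tips over at 0.005, then snaps shut by itself and stays shut. The toe then hooks under the duct, so a clip shut off its duct is spoilt.
- tab_yellow (a joint): the same slide of the yellow clip: 0 open, 0.010 snapped
- tab_green (a joint): the same slide of the green clip: 0 open, 0.010 snapped
- duct_blue: fixed black duct stub with blue end flanges, out of the pack's front towards the robot (all 3 alike, 120 mm apart). Origin on the bench below the stub's middle; x along the stub into the pack. Duct 36 mm wide (y), z 40 to 58; bare from x -44 to 44 between flanges 54 wide, z 34 to 64. Pack front at x +50, pack top z 107. A duct whose clip is absent stays empty.
- duct_yellow: the same duct stub with yellow end flanges
- duct_green: the same duct stub with green end flanges
- pliers: loose spring-opened pliers, orange handles, 200 g, lying flat, 204 mm long. Origin under the pivot, x to the jaws (symmetry line when open), z up. Handles x -34 to -112, 24 mm high from the underside, 62 mm over their outer faces at x -75 when open; grip both from above near x -70 (about the centre of mass). Jaws 14 mm high from the underside, x 36 to 92, inner faces 40 apart at x 75.
- jaw (a joint): closing angle of the pliers, rad: 0 open (spring), 0.36 closed, about 0.28 with a clip shut. Handles gripped under 7 N, or held 3 mm under the open width, stay open; about 25 N, handles 40 mm apart, shuts a clip. The pliers' frame belongs to one half: when squeezed the symmetry line is half this angle clockwise (from above) of its x.
- rest: fixed black rest for the pliers, plate 220 x 100 mm, 12 thick (x -122 to 98), with an orange outline of the pliers and two orange rails 42 mm apart (inside; 30 long, 14 high above the plate) either side of its origin. Origin on the bench below the pivot's place; x along the outline to its jaws. Laid home, the pliers' origin is 12 mm above it.
- screwdriver: screwdriver lying on the bench, a bystander: leave alone
- bottle: amber bottle, 160 mm high, a bystander: leave alone
- module: spare grey battery module with magenta label, 120 x 50 x 40 mm, a bystander: leave alone
Things that resemble listed ones, but are neither listed nor needed, are in the scene too. What is shaped like the clip_yellow but grey or pink is not meant.

How it is judged:
By the outcome, as a careful person would: the job done as asked, in the order asked, and still so for the second after the job is handed in, with the robot touching nothing.
Of clip_blue, clip_yellow, clip_green only 2 to 3 are there at a start; the rules pass over those that are not, and their reading is None.
At some moment in a run one of clip_blue, clip_yellow, clip_green, pliers may be knocked a few centimetres aside while the robot is not near it.
It also fails if it takes over 210 s, if anything falls off the work surface, if the arm or the gripper's body presses on something with over 40 N, if the wrist force passes 120 N, or if a joint passes its speed limit or range.

### The arm

A 6-joint arm with a two-finger parallel gripper is mounted at the origin on the work surface. World frame = base frame: x ahead of the robot, y to its left, z up, the work surface at z = 0. Lengths are in m, angles in rad, forces in N, time in s.
With the tool pointing down it reaches from about 0.325 to 0.9 m from the base axis. Payload 6.1 kg.
Tool frame: the origin (TCP) lies midway between the tips of the shut fingers; the grasp point (between the pads) lies 19 mm behind it; z points along the fingers, y is the line along which they close (so a half turn about z gives the same grasp; the last joint's range is limited). The gripper opens to 85 mm and grips with 20 to 120 N. Pads are 22 mm wide; open, the fingers measure 114 mm over their backs; the gripper's body (76 mm by 85 mm) begins 54 mm behind the grasp point. The pads swing forward as they close: fully open they stand 13 mm farther back than shut.
Start: joints at [-1.394, 0.22, 1.526, -0, 1.395, -0.126], TCP at [0.186, -0.597, 0.209] pointing down, gripper open.
Joint ranges: [-2.98, 2.98], [-0.91, 2.08], [0.09, 2.57], [-1.24, 4.39], [0.2, 2.65], [-2.68, 2.68]. Speed limits (rad/s): [2.57, 2.57, 3.01, 3.14, 3.14, 3.14].

### API

Orientations are given as [roll, pitch, yaw] about the fixed x, y, z axes, in that order (R = Rz(yaw) Ry(pitch) Rx(roll)).
In Python, from plant import movep, move_l, set_joints, gripper_to, hold, inverse_kinematics, observe, get_image, get_calibration, Unreachable, job_done gives the robot as it stands. Calls block until the motion is done:
- movep(position, orientation): joint-space move of the TCP to a pose.
- move_l(position, feed=0.15, rotation=None, max_force=None): straight line of the TCP; rotation=None keeps the orientation; feed is the mean speed in m/s. With max_force (N) it stops when the force on the tool has changed by that much, and returns True; else False.
- set_joints(angles): joint-space move.
- gripper_to(opening, f_grip=None): finger opening in m; f_grip is the grip in N (None keeps the last); returns when the fingers have stopped.
- hold(seconds).
- inverse_kinematics(position, orientation): joint angles nearest the present ones, or None.
- observe(): the state.
- get_image(name): name is "side" or "top"; returns (picture, depth): 384x512x3 uint8, red, green, blue; 384x512 float32, m along the optical axis (not along the pixel's ray), 0 where there is no reading.
- get_calibration(name): a dict with "intrinsics" (3x3 intrinsics, pixels), "dist_coeffs" ([k1, k2, p1, p2, k3] as OpenCV has them; the pictures are not rectified), "world_from_camera" (4x4, takes a point from camera to world coordinates). Camera axes: x right, y down, z forward; pixel columns grow to the right and rows downward; lengths in m; the calibration is good to about 2 mm. A picture is of the moment at which its call begins. get_calibration takes no time and is no camera call.
A pose or a line that the arm cannot do raises Unreachable and nothing moves.
- job_done(): hands the job in; it is judged then, once.
The state is a dict: "time_s": time; "q": joint angles; "joint_velocities": joint speeds; "joint_torque": joint torques, N m; "eef_pos": TCP position; "tcp_rot": TCP orientation; "ft_force": force on the tool from outside, world axes, zero at the start; "torque": the same for the moment, N m; "opening": finger opening in m; "grasp_force": force on a finger pad.
Only numpy, scipy, OpenCV 4.12 (cv2) and the standard library are available. Lean on these libraries where they do the work, as an engineer would, in place of code of your own. Each camera call takes 0.05 s, during which the arm holds its last target. There are 200 camera calls.

## Working session

There is one attempt and no reset: what is moved stays moved. The work goes in short steps, each a Python script; the robot and the scene stay as the last script left them, time stands still between calls to the robot, and variables do not carry over. Pictures are saved under pics/ and viewed, at most 14 in all, crops included, and the job is handed in when it is done.

```bash
ls; mkdir -p pics; python3 - <<'E'
from plant import *
import cv2,numpy as np
for n in("top","side"):
    p,d=get_image(n); cv2.imwrite(f"pics/{n}0.png",p[...,::-1]); np.save(f"pics/{n}0.npy",d)
    c=get_calibration(n); print(n,c["intrinsics"],c["dist_coeffs"],np.round(c["world_from_camera"],4))
print(observe()["time_s"])
E
```

```text
pics
top [[428.63134193   0.         264.24920521]
 [  0.         428.63134193 191.93466313]
 [  0.           0.           1.        ]] [-0.05163872  0.          0.          0.          0.        ] [[-0.0298 -0.9971  0.0701  0.4365]
 [-0.9995  0.0304  0.007   0.0033]
 [-0.0091 -0.0699 -0.9975  1.332 ]
 [ 0.      0.      0.      1.    ]]
side [[421.73855293   0.         255.07879444]
 [  0.         421.73855293 188.0041251 ]
 [  0.           0.           1.        ]] [-0.07758367  0.          0.          0.          0.        ] [[-0.6673 -0.363   0.6503 -0.3496]
 [-0.7447  0.3136 -0.5891  0.7926]
 [ 0.0099 -0.8774 -0.4796  0.688 ]
 [ 0.      0.      0.      1.    ]]
0.1
```

View pics/top0.png

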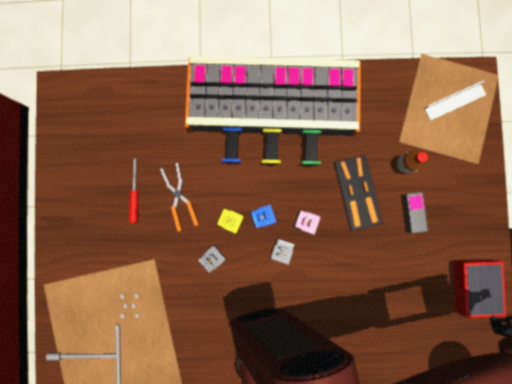

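View pics/side0.png

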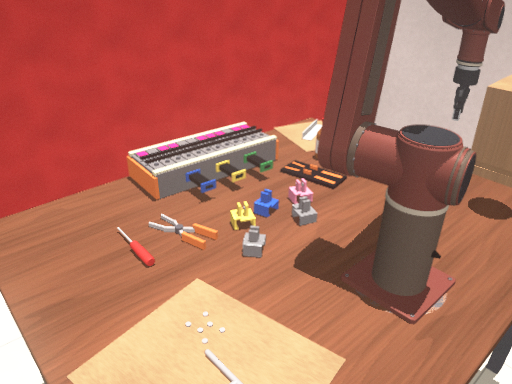

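Top view: the blue clip is at (263,216) and the yellow at (231,220). The look-alikes to avoid are the pink one at (307,222) and the greys at (211,259) and (282,252). No green clip is visible so far. The ducts are at (232,146) blue, (271,146) yellow and (311,147) green. The pliers' pivot is near (178,193), the screwdriver is at (134,190) and the rest at (359,192). I'll check these in close crops.

```bash
cat > h.py <<'E'
from plant import *
import cv2,numpy as np
def cal(n):
    c=get_calibration(n); return np.array(c["intrinsics"]),np.array(c["dist_coeffs"]),np.array(c["world_from_camera"])
def ray(n,uv,z):
    K,D,T=cal(n); q=cv2.undistortPoints(np.array(uv,float).reshape(-1,1,2),K,D).reshape(-1,2)
    d=np.c_[q,np.ones(len(q))]@T[:3,:3].T; o=T[:3,3]
    return o+d*((z-o[2])/d[:,2])[:,None]
def proj(n,P):
    K,D,T=cal(n); W=np.linalg.inv(T)
    return cv2.projectPoints(np.array(P,float).reshape(-1,1,3),cv2.Rodrigues(W[:3,:3])[0],W[:3,3],K,D)[0].reshape(-1,2)
def cloud(n,d):
    K,D,T=cal(n); v,u=np.mgrid[:384,:512]
    q=cv2.undistortPoints(np.c_[u.ravel(),v.ravel()].astype(float).reshape(-1,1,2),K,D).reshape(-1,2)
    P=np.c_[q,np.ones(len(q))]*d.reshape(-1,1)
    return (P@T[:3,:3].T+T[:3,3]).reshape(384,512,3)
HS=dict(blue=(100,125),yellow=(24,36),green=(45,80),orange=(8,20))
def mask(p,c,s=110,v=60):
    h=cv2.cvtColor(p,cv2.COLOR_RGB2HSV); return cv2.inRange(h,(HS[c][0],s,v),(HS[c][1],255,255))
def blobs(p,c,mn=15,**k):
    m=mask(p,c,**k); n,l,st,ce=cv2.connectedComponentsWithStats(m)
    return [(int(st[i,4]),ce[i].round(1),l==i) for i in range(1,n) if st[i,4]>=mn]
def crop(p,x0,x1,y0,y1,f,name):
    cv2.imwrite("pics/"+name+".png",cv2.resize(p[y0:y1,x0:x1,::-1],None,fx=f,fy=f,interpolation=cv2.INTER_CUBIC))
E
python3 - <<'E'
from h import *
for n in("top","side"):
    p=cv2.imread(f"pics/{n}0.png")[...,::-1].copy(); d=np.load(f"pics/{n}0.npy"); C=cloud(n,d)
    for c in HS:
        for a,ce,l in blobs(p,c):
            P=C[l]; P=P[(d[l]>0)]
            print(n,c,a,ce,np.round(np.median(P,0),3) if len(P) else None, "zmax",P[:,2].max().round(3) if len(P) else None)
p=cv2.imread("pics/top0.png")[...,::-1]; crop(p,155,385,120,270,3.4,"c_top")
p=cv2.imread("pics/side0.png")[...,::-1]; crop(p,140,350,140,265,3.8,"c_side")
E
```

```text
top blue 94 [231.9 129.1] [0.718 0.103 0.063] zmax 0.086
top blue 77 [231.2 160.1] [0.625 0.109 0.059] zmax 0.07
top blue 375 [263.2 216.2] [0.454 0.016 0.034] zmax 0.073
top yellow 100 [272.1 130. ] [ 0.711 -0.017  0.064] zmax 0.088
top yellow 87 [270.6 161. ] [ 0.618 -0.011  0.059] zmax 0.068
top yellow 426 [230.  220.3] [0.445 0.119 0.033] zmax 0.07
top green 73 [311.5 131.4] [ 0.704 -0.136  0.064] zmax 0.074
top green 74 [310.6 162.4] [ 0.61  -0.128  0.06 ] zmax 0.07
top orange 101936 [241.1 211.9] [ 0.475  0.198 -0.   ] zmax 0.34
top orange 47 [365.4 186.3] [ 0.537 -0.297  0.018] zmax 0.031
top orange 46 [350.5 189.7] [ 0.527 -0.252  0.017] zmax 0.03
top orange 199 [371.1 209.2] [ 0.466 -0.315  0.013] zmax 0.019
top orange 197 [354.8 213.1] [ 0.456 -0.264  0.012] zmax 0.017
top orange 1116 [404.7 302.5] [ 0.175 -0.409  0.   ] zmax 0.01
top orange 6710 [413.  345.2] [ 0.054 -0.41   0.   ] zmax 0.734
side blue 54 [190.9 173.6] [0.716 0.121 0.063] zmax 0.069
side blue 91 [207.2 184.6] [0.621 0.117 0.058] zmax 0.067
side blue 369 [265.1 202.9] [0.444 0.036 0.035] zmax 0.07
side yellow 25 [222.1 161.9] [ 0.711 -0.012  0.065] zmax 0.069
side yellow 29 [238.3 171.6] [ 0.618 -0.012  0.063] zmax 0.067
side yellow 48 [243.1 212.3] [0.436 0.122 0.041] zmax 0.061
side yellow 37 [245.5 217.6] [0.424 0.131 0.034] zmax 0.043
side orange 61 [303.8 121.1] [ 0.931 -0.684  0.001] zmax 0.007
side orange 70032 [257.6 269.3] [0.311 0.227 0.002] zmax 0.302
side orange 32 [318.6 134.3] [ 0.606 -0.395  0.105] zmax 0.36
side orange 24 [503.3 136.9] [ 0.155 -1.086  0.052] zmax 0.084
side orange 15 [509.1 145.8] [ 0.122 -1.086  0.024] zmax 0.044
side orange 58 [485.8 158.3] [ 0.201 -1.082 -0.059] zmax -0.032
side orange 104 [332.3 173.5] [ 0.458 -0.314  0.013] zmax 0.263
side orange 83 [324.6 179.3] [ 0.454 -0.263  0.012] zmax 0.016
side orange 16 [210.2 361. ] [0.115 0.486 0.003] zmax 0.006
```

View pics/c_top.png

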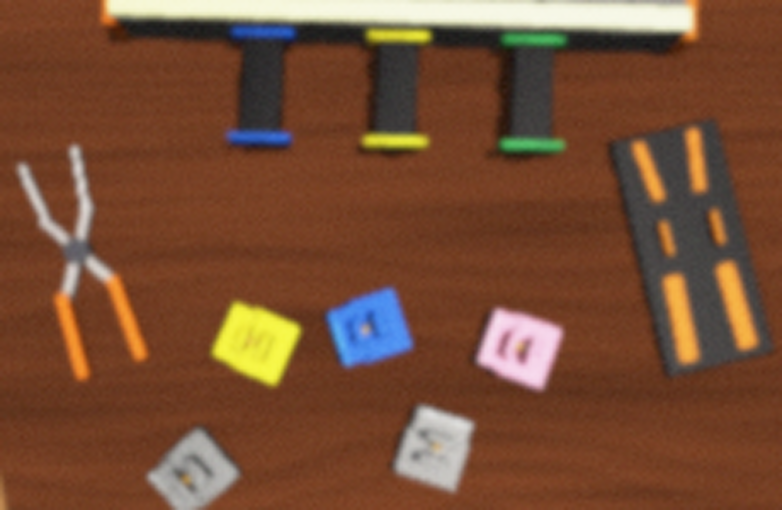

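View pics/c_side.png

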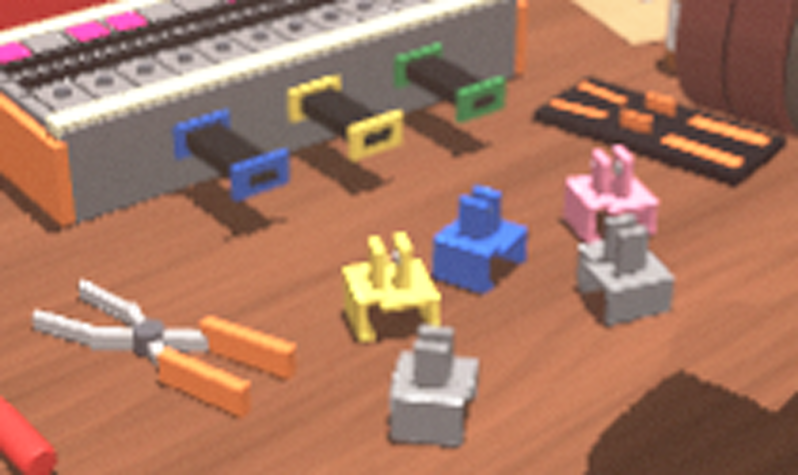

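The top crop confirms the choice: the yellow clip is at crop (255,343) and the blue at (370,328), with the pink and two greys rejected. The jaws of both the pliers and the rest outline point up the image (world +x). Next I'll measure everything and grasp the yellow clip.

```bash
cat >> h.py <<'E'
def clip_pose(p,C,c,near=None):
    """centre of the bridge rect, direction angle of clip x (mod pi), tab centroid"""
    bl=[b for b in blobs(p,c,mn=150)]
    bl=[b for b in bl if near is None or np.linalg.norm(b[1]-near)<40]
    a,ce,l=max(bl,key=lambda b:b[0])
    ys,xs=np.nonzero(l); P=ray("top",np.c_[xs,ys],0.032)[:,:2]
    (cx,cy),(w,h),an=cv2.minAreaRect((P*1000).astype(np.float32))
    th=np.radians(an) if w<h else np.radians(an+90)   # clip x = short side
    Q=C[l]; Q=Q[(Q[:,2]>0.052)&(Q[:,2]<.085)]
    return np.array([cx,cy])/1000,(th+np.pi/2)%np.pi-np.pi/2,(w,h),np.median(Q,0) if len(Q) else None,len(Q)
def ducts(p):
    r={}
    for c in("blue","yellow","green"):
        b=[x[1] for x in blobs(p,c,mn=30) if 120<x[1][1]<170 and 215<x[1][0]<330]
        b=sorted(b,key=lambda x:x[1])
        if len(b)==2: r[c]=ray("top",b,0.061)[:,:2]
    return r
E
python3 - <<'E'
from h import *
np.set_printoptions(precision=4,suppress=True)
p=cv2.imread("pics/top0.png")[...,::-1].copy(); C=cloud("top",np.load("pics/top0.npy"))
for c in("blue","yellow"): print(c,clip_pose(p,C,c))
for c,v in ducts(p).items(): print(c,v.ravel(),v.mean(0),np.arctan2(*(v[0]-v[1])[::-1]))
h=cv2.cvtColor(p,cv2.COLOR_RGB2HSV)
for nm,(u,v) in dict(wood=(200,180),plh=(180,218),rest=(371,209)).items(): print(nm,h[v,u])
# handles/rest stripes: strong orange
m=cv2.inRange(h,(5,170,190),(25,255,255)); n,l,st,ce=cv2.connectedComponentsWithStats(m)
for i in range(1,n):
    if st[i,4]>15 and 100<ce[i][1]<260 and ce[i][0]>150:
        ys,xs=np.nonzero(l==i); z=np.median(C[l==i][:,2]); P=ray("top",np.c_[xs,ys],z)[:,:2]
        print(ce[i],st[i,4],P.mean(0),z,cv2.minAreaRect((P*1000).astype(np.float32)))
print(observe()["tcp_rot"])
E
```

```text
blue (array([0.4539, 0.0186]), np.float64(0.2916637433681617), (55.51367950439453, 64.22911834716797), array([0.457 , 0.0119, 0.0674]), 43)
yellow (array([0.4451, 0.1194]), np.float64(-0.44620385221117864), (67.261962890625, 60.74091339111328), array([0.4459, 0.1204, 0.067 ]), 56)
blue [0.7183 0.1039 0.6243 0.1082] [0.6713 0.1061] -0.04597133475000306
yellow [ 0.7116 -0.0169  0.6179 -0.0095] [ 0.6647 -0.0132] -0.0789694716574614
green [ 0.7037 -0.1351  0.61   -0.1288] [ 0.6568 -0.1319] -0.06733872235888799
wood [ 11 173 121]
plh [ 10 181 110]
rest [ 19 180 245]
[359.2333 166.2333] 60 [ 0.6001 -0.2843] 0.012480323947479333 ((599.2349243164062, -284.2788391113281), (53.6876106262207, 10.449749946594238), 4.408970832824707)
[345.2    169.9091] 55 [ 0.59   -0.2401] 0.012535619588262215 ((589.8831787109375, -240.02513122558594), (53.004974365234375, 9.867288589477539), 18.061927795410156)
[371.1545 209.5447] 123 [ 0.4648 -0.3149] 0.012643395572011107 ((464.6503601074219, -314.7200622558594), (75.46498107910156, 16.050199508666992), 14.183616638183594)
[191.9479 213.4896] 96 [0.4691 0.2356] 0.023387533523850035 ((469.9422302246094, 235.8798828125), (76.5222396850586, 11.758138656616211), 18.940107345581055)
[354.7273 213.0826] 121 [ 0.4555 -0.2638] 0.012312926807684699 ((455.67535400390625, -263.751953125), (75.79553985595703, 15.164730072021484), 8.905187606811523)
[175.6304 218.5109] 92 [0.4552 0.2862] 0.02287313558095827 ((455.4239196777344, 286.2046813964844), (75.42455291748047, 11.284651756286621), 14.02888298034668)
[-3.1398 -0.0002  0.3028]
```

```bash
cat >> h.py <<'E'
PI=np.pi
def down(yaw): return [PI,0,yaw]
def pick(c,off=(0,0),near=None):
    p,d=get_image("top"); ctr,th,wh,_,_=clip_pose(p,cloud("top",d),c,near)
    print(c,ctr,th,wh); yaw=th+PI/2
    gripper_to(.055,25)
    movep([*(ctr+off),.16],down(yaw)); move_l([*(ctr+off),.042],feed=.12,max_force=12)
    print("z",observe()["eef_pos"]); gripper_to(0.0,25); o=observe(); print("open",o["opening"],o["grasp_force"])
    move_l([*(ctr+off),.20],feed=.15); return th
def show(name):
    movep([0,.5,.5],down(.885)); hold(.3)
    p,d=get_image("side"); np.save("pics/"+name+".npy",d); cv2.imwrite("pics/"+name+"_full.png",p[...,::-1])
    u,v=proj("side",[observe()["eef_pos"]])[0].astype(int); print("tcp px",u,v,observe()["eef_pos"],observe()["time_s"])
    crop(p,u-60,u+60,v-40,v+60,6,name)
E
python3 - <<'E'
from h import *
movep([.4,0,.4],down(1.0))
p,_=get_image("top"); cv2.imwrite("pics/top1.png",p[...,::-1])
movep([.35,.35,.4],down(1.0))
p,_=get_image("top"); print([(a,c) for a,c,_ in blobs(p,"green")])
pick("yellow"); show("y_hand")
p,_=get_image("top"); print([(a,c) for a,c,_ in blobs(p,"green")])
E
```

```text
[(72, array([311.6, 131.4])), (73, array([310.4, 162.4]))]
yellow [0.44519168 0.11956511] -0.44620385221117864 (67.553466796875, 60.74091339111328)
z [0.44595413 0.11969738 0.04278314]
open 0.021693382513116942 24.513527179369703
tcp px 240 141 [2.88051784e-04 4.99976181e-01 4.99890539e-01] 11.075
[(71, array([311.8, 131.4])), (74, array([310.6, 162.4]))]
```

View pics/y_hand.png

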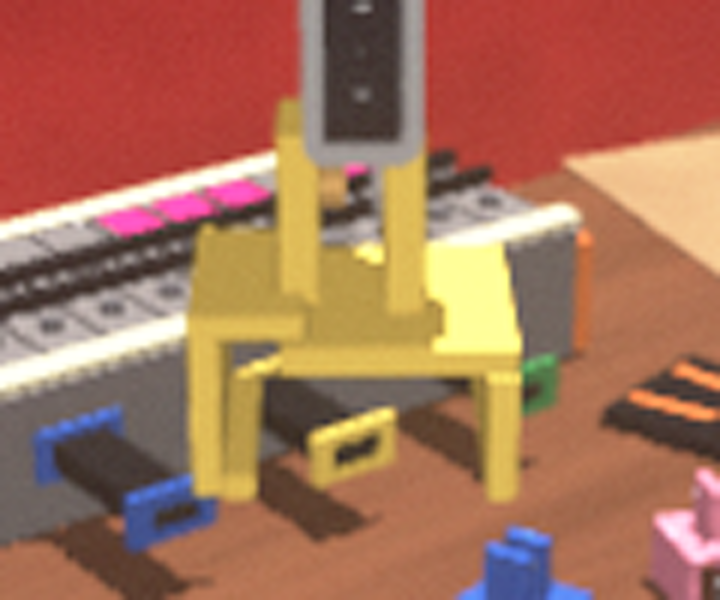

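No green clip shows in any view. In the hand crop the raised strip and the toe are on the left, at crop (245,345) and (240,490). So the moving half is on the world +y side. The tabs' midpoint is about 1.8 mm left of the finger centre. I'll place it on the yellow duct.

```bash
cat >> h.py <<'E'
DY=-.064
DX=np.array([np.cos(DY),np.sin(DY)]); DYv=np.array([-np.sin(DY),np.cos(DY)])
DC=dict(yellow=np.array([.6645,-.0131]),blue=np.array([.6713,.1061]))
def seat(c,lat,yaw,zend=.0745,along=-.008):
    P=DC[c]+along*DX+lat*DYv
    movep([*P,.22],down(yaw)); move_l([*P,.122],feed=.12); hold(.2)
    hit=move_l([*P,zend],feed=.03,max_force=8); o=observe()
    print("seat",hit,o["eef_pos"],P,o["ft_force"],o["time_s"]); return hit
E
python3 - <<'E'
from h import *
movep([.45,.1,.4],down(1.2)); seat("yellow",.0012,DY+PI/2)
p,d=get_image("side"); crop(p,190,310,120,220,6,"y_seat")
E
```

```text
seat False [ 0.65677668 -0.01146588  0.07497345] [ 0.65659313 -0.01139081] [-2.31689435  0.2126534   2.80625842] 17.3417
```

View pics/y_seat.png

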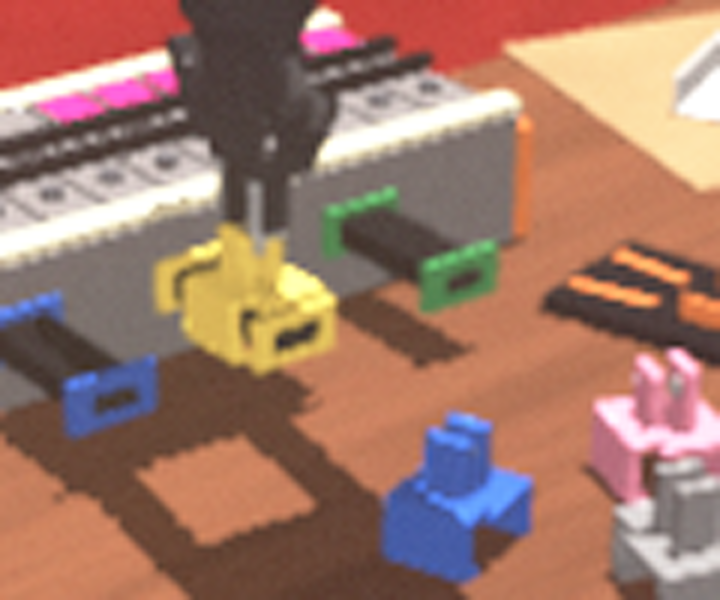

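The clip sits astride the yellow duct at crop (255,310), with no contact force on the way down and at the expected height. I'll release it and do the blue.

```bash
python3 - <<'E'
from h import *
gripper_to(.045); x=observe()["eef_pos"]; move_l([x[0],x[1],.22],feed=.15)
movep([.35,.35,.4],down(1.0))
p,d=get_image("top"); C=cloud("top",d)
b=[x for x in blobs(p,"yellow") if x[1][1]<180]; print([(a,c,np.round(C[l][:,2].max(),3)) for a,c,l in b])
pick("blue",near=np.array([263,216])); show("b_hand")
E
```

```text
[(100, array([271.9, 130. ]), np.float64(0.088)), (550, array([271.1, 150.4]), np.float64(1.332))]
blue [0.45388443 0.01860382] 0.2916637433681617 (55.51367950439453, 64.22911834716797)
z [0.45464024 0.01856574 0.04275706]
open 0.02206481483502232 24.515466168522835
tcp px 240 141 [2.36480515e-04 5.00001009e-01 4.99924829e-01] 28.3
```

View pics/b_hand.png

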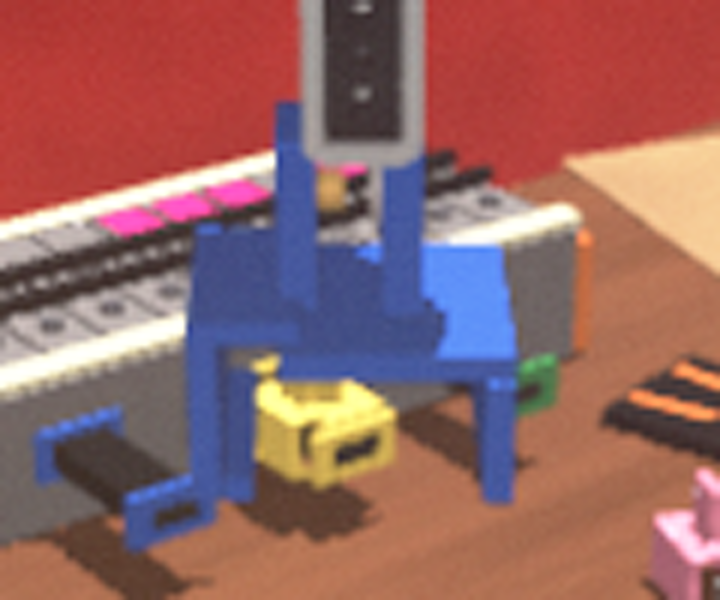

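This matches the yellow: strip and toe on the left at crop (240,490), tabs offset by about 2 mm. I'll seat it on the blue duct.

```bash
python3 - <<'E'
from h import *
movep([.45,.15,.4],down(1.2)); hit=seat("blue",.001,DY+PI/2)
if not hit:
    gripper_to(.045); x=observe()["eef_pos"]; move_l([x[0],x[1],.22],feed=.15)
    movep([.35,-.25,.35],down(0.3))
for n,a in (("top",(150,330,110,245,4.4)),("side",(140,300,130,250,5))):
    p,d=get_image(n); crop(p,*a,n+"2"); np.save(n+"2.npy",d); cv2.imwrite(n+"2f.png",p[...,::-1])
    if n=="top":
        h=cv2.cvtColor(p,cv2.COLOR_RGB2HSV); C=cloud(n,d)
        m=cv2.inRange(h,(5,170,190),(25,255,255)); k,l,st,ce=cv2.connectedComponentsWithStats(m)
        for i in range(1,k):
            if st[i,4]>40 and 100<ce[i][1]<260 and 150<ce[i][0]<340:
                ys,xs=np.nonzero(l==i); z=np.median(C[l==i][:,2]); P=ray("top",np.c_[xs,ys],z)[:,:2]
                print(ce[i],st[i,4],P.mean(0),z,cv2.minAreaRect((P*1000).astype(np.float32)))
        for c in("blue","yellow"):
            for a_,ce_,l_ in blobs(p,c,mn=100):
                Q=C[l_]; Q=Q[(Q[:,2]>.085)&(Q[:,2]<.11)]; print(c,ce_,len(Q),(Q.min(0)+Q.max(0))/2 if len(Q) else 0, np.median(Q,0) if len(Q) else 0)
E
```

```text
seat False [0.66354681 0.10762209 0.0749284 ] [0.66338033 0.1076096 ] [-1.6392329   0.42393091  1.471171  ] 34.375
[191.89361702 213.45744681] 94 [0.46924159 0.23585703] 0.02288971549591412 ((469.86834716796875, 236.19378662109375), (76.5322036743164, 11.476994514465332), 19.153703689575195)
[175.61702128 218.60638298] 94 [0.45494741 0.28625918] 0.022669529229003338 ((455.4041748046875, 286.33990478515625), (75.43632507324219, 11.474372863769531), 14.028894424438477)
blue [231.4 149.1] 53 [0.66573208 0.10622659 0.09533704] [0.66540961 0.102238   0.09927683]
yellow [271.2 150.4] 64 [ 0.65626441 -0.01310191  0.09568982] [ 0.65656602 -0.01182457  0.09874387]
```

View pics/side2.png

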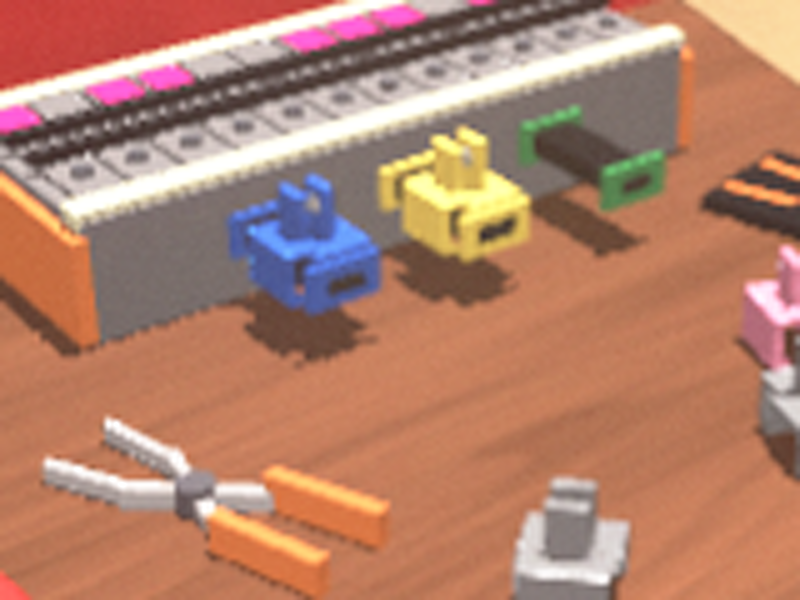

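View pics/top2.png

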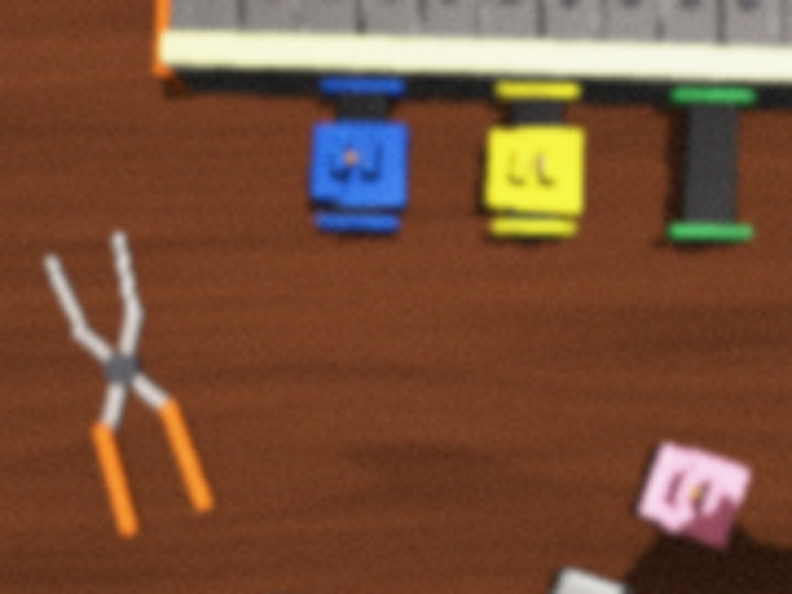

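Both clips sit level on their ducts: blue at crop (310,250), yellow at (465,195). The pliers haven't moved. Now I'll pick them up.

```bash
cat >> h.py <<'E'
def handles(p,C):
    h=cv2.cvtColor(p,cv2.COLOR_RGB2HSV); m=cv2.inRange(h,(5,170,190),(25,255,255)); k,l,st,ce=cv2.connectedComponentsWithStats(m)
    R=[]
    for i in range(1,k):
        if st[i,4]>60 and 150<ce[i][1]<290 and 150<ce[i][0]<250:
            ys,xs=np.nonzero(l==i); P=(ray("top",np.c_[xs,ys],.024)[:,:2]*1000).astype(np.float32)
            (c,s,a)=cv2.minAreaRect(P); R.append((np.array(c)/1000,np.radians(a if s[0]>s[1] else a-90)))
    assert len(R)==2,R
    return (R[0][0]+R[1][0])/2,(R[0][1]+R[1][1])/2,np.linalg.norm(R[0][0]-R[1][0])
E
python3 - <<'E'
from h import *
p,d=get_image("top"); m,a,w=handles(p,None); print(m,a,w, "pivot",m+.073*np.array([np.cos(a),np.sin(a)]),ray("top",[[177.5,193.4]],.016))
g=m+.003*np.array([np.cos(a),np.sin(a)])
gripper_to(.085,20); movep([*g,.15],down(a)); print(move_l([*g,-.002],feed=.08,max_force=10),observe()["eef_pos"],observe()["ft_force"])
gripper_to(.058,20); o=observe(); print(o["opening"],o["grasp_force"],o["eef_pos"])
move_l([*g,.2],feed=.08); hold(.3); o=observe(); print(o["opening"],o["grasp_force"],o["ft_force"],o["torque"],o["time_s"])
movep([.45,.2,.3],down(DY)); hold(.2)
p,d=get_image("side"); u,v=proj("side",[observe()["eef_pos"]])[0].astype(int); crop(p,max(0,u-110),u+50,v-60,v+60,5,"pl_hand")
E
```

```text
[0.46315776 0.26104376] 0.29283472697709123 0.05208209530504679 pivot [0.53305011 0.28211648] [[0.53259156 0.28059174 0.016     ]]
False [ 0.46639645  0.26207143 -0.00155112] [0.42542972 0.18185205 0.22582376]
0.05756056959948235 0.0 [ 0.46607263  0.2619322  -0.0019268 ]
0.05813318189624225 0.0 [-0.54562895 -0.67524303 -0.30700638] [-0.03136231  0.02939217  0.03208181] 45.7
```

View pics/pl_hand.png

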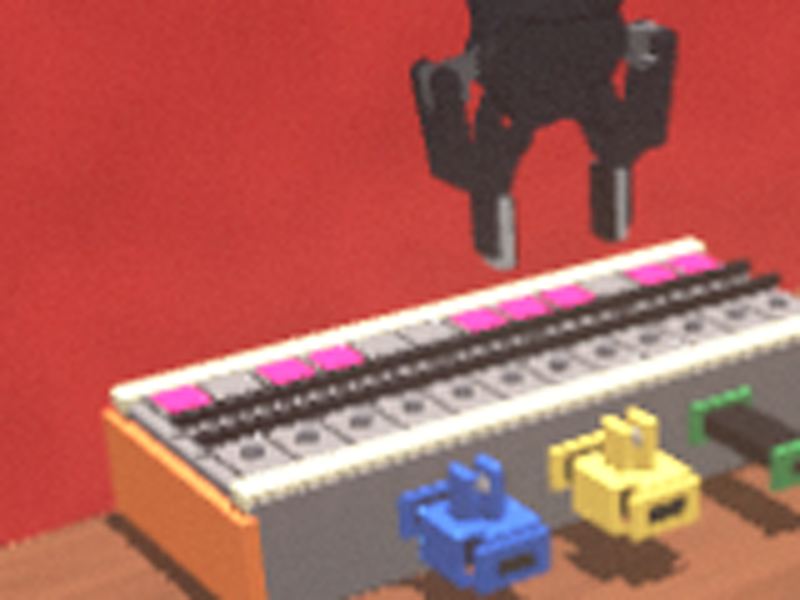

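The pliers were not gripped: the fingers are empty at crop (550,230), because the pads read about 2 mm tight. I'll measure again and close in small steps until there is force.

```bash
python3 - <<'E'
from h import *
movep([.35,-.25,.35],down(0.1)); gripper_to(.085,20)
p,d=get_image("top"); m,a,w=handles(p,None); print(m,a,w)
g=m+.003*np.array([np.cos(a),np.sin(a)])
movep([*g,.15],down(a)); print(move_l([*g,-.002],feed=.08,max_force=10))
for w in np.arange(.0575,.0495,-.001):
    gripper_to(w,20); o=observe(); print(round(w,4),round(o["opening"],4),round(o["grasp_force"],2))
    if o["grasp_force"]>4: break
move_l([*g,.02],feed=.04); hold(.3); o=observe(); print(o["opening"],o["grasp_force"],o["ft_force"],o["torque"],o["time_s"])
E
```

```text
[0.46240976 0.26097364] 0.28957252941169065 0.05211820419525491
False
0.0575 0.0579 0.0
0.0565 0.0566 0.0
0.0555 0.0556 0.0
0.0545 0.0545 0.0
0.0535 0.0534 0.3
0.0525 0.0527 1.29
0.0515 0.0514 2.64
0.0505 0.0505 3.21
0.050720603251312356 0.0 [-0.11227289  0.12108716 -0.26099487] [ 0.03808547 -0.01895657  0.07011458] 55.6083
```

```bash
python3 - <<'E'
from h import *
g=observe()["eef_pos"]; a=.2896
p,d=get_image("side"); u,v=proj("side",[g])[0].astype(int); crop(p,u-75,u+55,v-60,v+40,6,"pl_try")
E
```

```text
(no output)
```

View pics/pl_try.png

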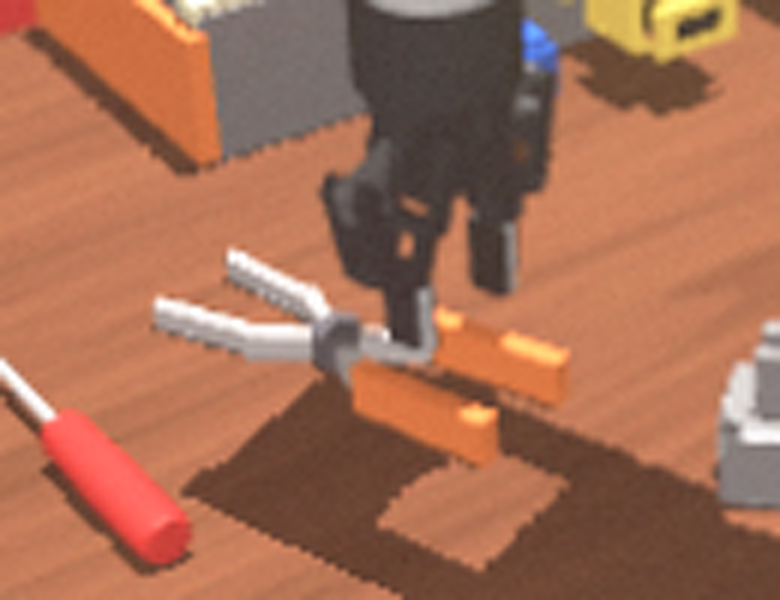

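The handles stayed on the bench, as about 3 N of grip was too weak. I'll retry a little deeper and grip up to 6 N.

```bash
python3 - <<'E'
from h import *
x=observe()["eef_pos"]; gripper_to(.085,20); move_l([x[0],x[1],.2]); movep([.35,-.2,.3],down(0.1))
p,d=get_image("top"); m,a,w=handles(p,None); print(m,a,w)
g=m+.001*np.array([np.cos(a),np.sin(a)])
movep([*g,.1],down(a)); print(move_l([*g,-.005],feed=.05,max_force=8),observe()["eef_pos"])
for w in np.arange(.056,.042,-.001):
    gripper_to(w,20); o=observe(); print(round(w,4),round(o["opening"],4),round(o["grasp_force"],2),o["ft_force"].round(1) if hasattr(o["ft_force"],"round") else o["ft_force"])
    if o["grasp_force"]>5.8: break
move_l([*g,.02],feed=.03); hold(.3); o=observe(); print(o["opening"],o["grasp_force"],o["ft_force"],o["torque"],o["time_s"])
E
```

```text
[0.45913945 0.26325086] 0.2928700221839131 0.052103171608718336
False [ 0.46029591  0.26362397 -0.00475471]
0.056 0.0562 11.43 [-3.5 -0.4 14.1]
0.05558688483407012 0.0 [ 0.03588286 -1.06154397 -0.65858435] [0.00930017 0.02750719 0.01540282] 65.0917
```

```bash
python3 - <<'E'
from h import *
x=observe()["eef_pos"]; gripper_to(.085,20); move_l([x[0],x[1],.2]); movep([.35,-.2,.3],down(0.1))
p,d=get_image("top"); m,a,w=handles(p,None); print(m,a,w)
g=m+.002*np.array([np.cos(a),np.sin(a)])
movep([*g,.1],down(a)); print(move_l([*g,-.0028],feed=.05,max_force=8),observe()["eef_pos"])
for w in np.arange(.0555,.040,-.001):
    gripper_to(w,20); o=observe(); print(round(w,4),round(o["opening"],4),round(o["grasp_force"],2),np.round(o["ft_force"],1))
    if o["grasp_force"]>5.8: break
move_l([*g,.02],feed=.03); hold(.3); o=observe(); print(o["opening"],o["grasp_force"],o["ft_force"],o["torque"],o["time_s"])
p,d=get_image("side"); np.save("s.npy",d); cv2.imwrite("sf.png",p[...,::-1])
E
```

```text
[0.46026236 0.26362842] 0.2980624123283758 0.05209269333262176
False [ 0.46238673  0.26429082 -0.00254037]
0.0555 0.0556 1.89 [-1.3  1.8  3.9]
0.0545 0.0542 2.57 [-2.3  1.9  4.6]
0.0535 0.0539 3.14 [-2.3  0.5  7.2]
0.0525 0.0522 3.69 [-2.3  0.8  6.5]
0.0515 0.0516 4.23 [-2.7  1.4  8.5]
0.0505 0.0508 4.73 [-2.7  0.5  9.3]
0.0495 0.0496 5.21 [-2.6  0.8 10.5]
0.0485 0.0484 5.67 [-3.3  0.7 11.2]
0.0475 0.0476 6.11 [-2.2  0.8 11.8]
0.047367295038221825 0.0 [ 0.29671315 -0.21543492 -0.1195573 ] [-0.04216292  0.00442874 -0.02919416] 76.1
```

Force rises with depth, which suggests the tips are on the bench rather than on the handles. I'll make one montage while closing: side views at four openings.

```bash
python3 - <<'E'
from h import *
x=observe()["eef_pos"]; gripper_to(.085,20); move_l([x[0],x[1],.2]); movep([.35,-.2,.3],down(0.1))
p,d=get_image("top"); m,a,w=handles(p,None); print(m,a,w)
g=m+.002*np.array([np.cos(a),np.sin(a)])
movep([*g,.1],down(a)); move_l([*g,0.0],feed=.05,max_force=8)
T=[]
for w in (.085,.064,.056,.048):
    gripper_to(w,20); o=observe(); print(w,round(o["opening"],4),round(o["grasp_force"],2),np.round(o["ft_force"],1),o["eef_pos"])
    p,d=get_image("side"); u,v=proj("side",[o["eef_pos"]])[0].astype(int); T.append(cv2.resize(p[v-35:v+25,u-45:u+35],None,fx=5,fy=5,interpolation=cv2.INTER_CUBIC))
cv2.imwrite("pics/mont.png",np.vstack([np.hstack(T[:2]),np.hstack(T[2:])])[...,::-1]); print(o["time_s"])
E
```

```text
[0.46004004 0.26354179] 0.309768395156468 0.05220894588949683
0.085 0.0852 0.0 [-0.5 -0.1 -0.6] [4.62019211e-01 2.64181778e-01 1.19127172e-04]
0.064 0.0641 0.0 [ 0.4  0.7 -0.6] [ 4.61942219e-01  2.64156982e-01 -7.87307092e-06]
0.056 0.0559 0.0 [-0.3 -0.4 -0.3] [ 4.61930274e-01  2.64127387e-01 -1.97908149e-05]
0.048 0.0478 0.0 [ 0.8 -0.2  0. ] [4.61958416e-01 2.64150699e-01 4.12681594e-06]
85.025
```

View pics/mont.png

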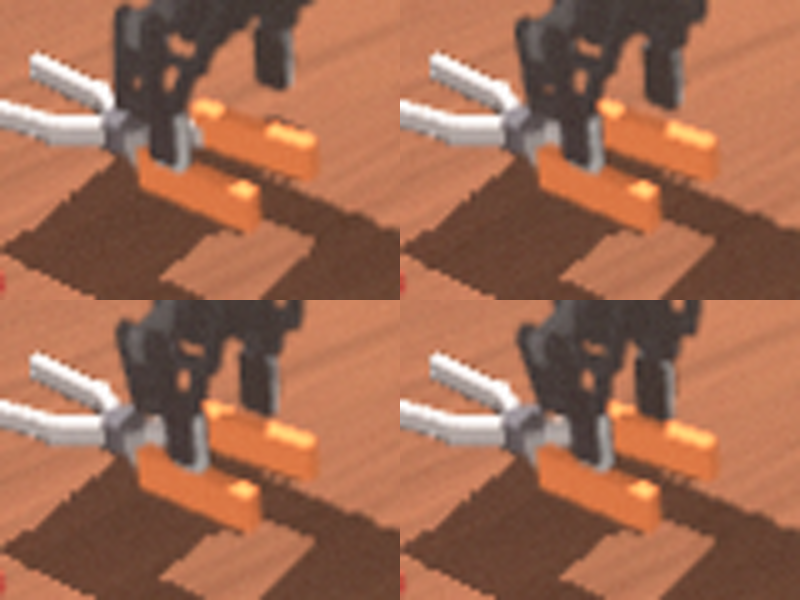

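In all four tiles the fingertips stand about 20–25 mm above the TCP projection, at tile (190,165) and (255,115). They were only touching the handle tops, so I need to go about 15 mm deeper, with a force guard.

```bash
python3 - <<'E'
from h import *
x=observe()["eef_pos"]; gripper_to(.085,20); move_l([x[0],x[1],.08],feed=.2); movep([.37,0.0,.3],down(0.1))
p,d=get_image("top"); m,a,w=handles(p,None); print(m,a,w)
g=m+.003*np.array([np.cos(a),np.sin(a)])
movep([*g,.06],down(a)); print(move_l([*g,-.016],feed=.08,max_force=6),observe()["eef_pos"],observe()["ft_force"])
for w in np.arange(.062,.050,-.001):
    gripper_to(w,20); o=observe(); print(round(w,4),round(o["opening"],4),round(o["grasp_force"],2),np.round(o["ft_force"],1))
    if o["grasp_force"]>4: break
move_l([*g,.03],feed=.06); hold(.2); o=observe(); print(o["opening"],o["grasp_force"],o["ft_force"],o["torque"],o["eef_pos"],o["time_s"])
E
```

```text
[0.46010451 0.26332446] 0.309768395156468 0.051962905822392165
False [ 0.46353791  0.26448266 -0.01543987] [ 0.00517104 -0.36202533 -0.83586696]
0.062 0.0624 6.33 [-1.2  2.3  5.5]
0.06211018920113195 5.974527541548014 [ 0.43339403 -0.88357743 -1.68231242] [-0.03358185 -0.00153905 -0.03042085] [0.4625403  0.26407787 0.02946958] 91.425
```

The pliers are held: 6 N on the pads, −1.7 N of weight. I'll move above the blue clip and check the jaws' position against the tabs using depth.

```bash
cat >> h.py <<'E'
TC=dict(blue=np.array([.6637,.1083]),yellow=np.array([.657,-.0108]))
def jaws(c):
    p,d=get_image("top"); C=cloud("top",d).reshape(-1,3); Q=C[np.linalg.norm(C[:,:2]-TC[c],axis=1)<.08]
    Q=Q[(Q[:,2]>.116)&(Q[:,2]<.16)]; L=np.c_[(Q[:,:2]-TC[c])@DX,(Q[:,:2]-TC[c])@DYv]
    for lo in(-.05,-.03,-.015,0,.012):
        s=L[(L[:,0]>=lo)&(L[:,0]<lo+.015)]
        if len(s): l=s[s[:,1]<0][:,1]; r=s[s[:,1]>0][:,1]; print(lo,len(s),"L",np.round([l.mean() if len(l) else 9,r.mean() if len(r) else 9],4))
    print("tip",L[:,0].max(),"z",np.median(Q[:,2]))
def above(c,off=(0,0),z=.105):
    P=TC[c]-.145*DX+off[0]*DX+off[1]*DYv; movep([*P,z],down(DY)); hold(.2); return P
E
python3 - <<'E'
from h import *
gripper_to(.061,20); x=observe()["eef_pos"]; move_l([x[0],x[1],.15],feed=.12)
above("blue"); jaws("blue"); o=observe(); print(o["opening"],o["grasp_force"],o["ft_force"],o["eef_pos"],o["time_s"])
p,d=get_image("top"); q,_=get_image("side")
u,v=proj("side",[[*TC["blue"],.1]])[0].astype(int)
A=cv2.resize(p[110:210,190:290],None,fx=4,fy=4,interpolation=cv2.INTER_CUBIC); B=cv2.resize(q[v-50:v+50,u-50:u+50],None,fx=4,fy=4,interpolation=cv2.INTER_CUBIC)
cv2.imwrite("pics/ab.png",np.hstack([A,B])[...,::-1])
E
```

```text
-0.05 25 L [-0.0203  0.0164]
-0.03 31 L [-0.0216  0.0206]
-0.015 28 L [-0.0227  0.0218]
0 31 L [-0.0237  0.0246]
0.012 8 L [-0.0251  0.0252]
tip 0.017494572927587226 z 0.1318703941874011
0.061209119177069005 8.756358124664985 [-0.63597835 -0.17709993 -2.06994164] [0.51897196 0.11867176 0.10534128] 93.7333
```

View pics/ab.png

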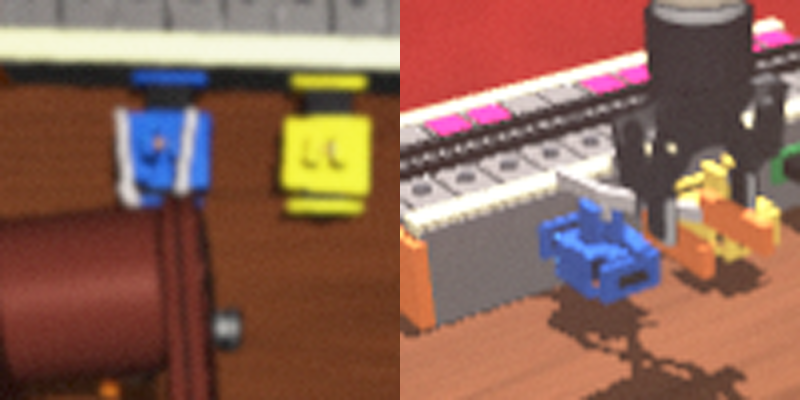

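The jaws at tile (127,155) and (187,155) straddle the tabs to within 1 mm, with their tips 17 mm past the tabs' centre. I'll lower and squeeze.

```bash
cat >> h.py <<'E'
def squeeze(P,z=.064):
    print("down hit",move_l([*P,z],feed=.05,max_force=8),observe()["ft_force"])
    for w in(.056,.050,.046,.042,.039,.036):
        gripper_to(w,40); o=observe(); print(w,round(o["opening"],4),round(o["grasp_force"],1),np.round(o["ft_force"],1))
        if o["grasp_force"]>36: break
    hold(.2); gripper_to(.061,40); o=observe(); print("reopen",o["opening"],o["grasp_force"],np.round(o["ft_force"],1))
    move_l([*P,.115],feed=.08); o=observe(); print("up",o["opening"],o["grasp_force"],np.round(o["ft_force"],1),o["time_s"])
def tabs(c):
    p,d=get_image("top"); C=cloud("top",d).reshape(-1,3); Q=C[np.linalg.norm(C[:,:2]-TC[c],axis=1)<.03]
    Q=Q[(Q[:,2]>.088)&(Q[:,2]<.108)]; L=(Q[:,:2]-TC[c])@DYv; print("tabs y span",len(L),np.round(np.percentile(L,[2,25,50,75,98]),4) if len(L) else 0)
E
python3 - <<'E'
from h import *
o=observe()["eef_pos"]; tabs("yellow"); squeeze(np.array(TC["blue"]-.145*DX))
E
```

```text
tabs y span 58 [-0.0157 -0.0123 -0.0067  0.0077  0.011 ]
down hit False [ 0.19512594 -0.06218193 -2.29549631]
0.056 0.056 10.5 [ 0.3 -0.2 -1.6]
0.05 0.0501 19.8 [-0.8 -0.8 -2.2]
0.046 0.0457 17.1 [-0.8 -1.6 -1.6]
0.042 0.0422 14.9 [-1.1 -1.1 -1.6]
0.039 0.0398 34.9 [-0.5 -1.6 -1.8]
0.036 0.0392 40.2 [ 0.2 -0.5 -2.3]
reopen 0.061230244831051224 8.773680675658397 [-0.2 -1.2 -1.4]
up 0.060840425709976234 8.777659317129292 [ 0.2  0.1 -1.6] 97.5167
```

The force profile peaked at about 20 N, dropped as the clip snapped, then rose to 40 N against the stop. Now the yellow.

```bash
python3 - <<'E'
from h import *
x=observe()["eef_pos"]; move_l([x[0]-.06,x[1],.14],feed=.15)
P=above("yellow",(0,-.0015),.13); tabs("blue"); move_l([*P,.107],feed=.1); jaws("yellow"); squeeze(P)
x=observe()["eef_pos"]; move_l([x[0]-.06,x[1],.16],feed=.15); movep([.40,-.2,.25],down(.1)); tabs("yellow"); tabs("blue")
p,d=get_image("top"); A=cv2.resize(p[110:260,200:400],None,fx=2,fy=2,interpolation=cv2.INTER_CUBIC)
q,_=get_image("side"); B=cv2.resize(q[130:230,160:293],None,fx=3,fy=3,interpolation=cv2.INTER_CUBIC)[:300,:399]
cv2.imwrite("pics/fin.png",np.hstack([A,B])[...,::-1])
o=observe(); print(o["opening"],o["grasp_force"],o["time_s"])
E
```

```text
tabs y span 55 [-0.0095 -0.0063  0.0001  0.0047  0.0083]
-0.05 37 L [-0.0208  0.0152]
-0.03 28 L [-0.0233  0.0184]
-0.015 21 L [-0.0243  0.0203]
0 29 L [-0.0261  0.0221]
0.012 10 L [-0.027   0.0226]
tip 0.01702059441632222 z 0.13265962974038614
down hit False [ 0.58113878 -0.11009009 -2.05626638]
0.056 0.056 10.5 [ 0.5 -0.3 -2. ]
0.05 0.0509 19.8 [-0.1 -0.4 -0.8]
0.046 0.0465 16.8 [ 0.2 -0.  -2.1]
0.042 0.0419 14.9 [ 0.3 -0.6 -2.2]
0.039 0.0397 34.2 [ 0.4 -0.2 -1.8]
0.036 0.0393 40.1 [-0.5 -0.5 -1. ]
reopen 0.06066882011837084 8.773589560878463 [ 0.3 -0.4 -1.9]
up 0.06050475186871854 8.777986303903162 [-0.2  0.3 -2. ] 103.05
tabs y span 54 [-0.0098 -0.0066 -0.0022  0.0021  0.0053]
tabs y span 53 [-0.0097 -0.0063  0.0005  0.0053  0.0082]
0.061194955057215804 8.77946236054413 104.7917
```

Tab spans are now about 18 mm (blue) and 15–18 mm (yellow), so both are snapped. Now I'll lay the pliers in the rest.

```bash
python3 - <<'E'
from h import *
a=.199; r=np.array([np.cos(a),np.sin(a)]); R=np.array([.5317,-.2749]); P=R-.070*r
movep([*P,.12],down(a)); move_l([*P,.03],feed=.1); hold(.2)
print(move_l([*P,-.004],feed=.03,max_force=4),observe()["eef_pos"],observe()["ft_force"])
gripper_to(.066,20); gripper_to(.085,20); x=observe()["eef_pos"]; move_l([x[0],x[1],.15],feed=.1)
movep([.37,.1,.3],down(.1)); tabs("yellow"); tabs("blue")
p,d=get_image("top"); np.save("t3.npy",d); cv2.imwrite("t3.png",p[...,::-1]); C=cloud("top",d).reshape(-1,3)
L=np.c_[(C[:,:2]-R)@r,(C[:,:2]-R)@np.array([-r[1],r[0]]),C[:,2]]
for lo,hi,zl in((-.105,-.04,.028),(-.012,.012,.024),(.05,.085,.0205)):
    s=L[(L[:,0]>lo)&(L[:,0]<hi)&(abs(L[:,1])<.05)&(L[:,2]>zl)&(L[:,2]<.06)]; print(lo,len(s),"y",np.percentile(s[:,1],[2,50,98]).round(4),"z",np.median(s[:,2]).round(4))
s=L[(abs(L[:,1])<.05)&(abs(L[:,0])<.13)&(L[:,2]>.0215)&(L[:,2]<.06)]; print("x span",s[:,0].min(),s[:,0].max())
A=cv2.resize(p[140:240,320:400],None,fx=5,fy=5,interpolation=cv2.INTER_CUBIC); q,_=get_image("side")
B=cv2.resize(q[130:230,160:360],None,fx=2,fy=2,interpolation=cv2.INTER_CUBIC); B=np.vstack([B,np.zeros((300,400,3),np.uint8)])
cv2.imwrite("pics/fin2.png",np.hstack([A,B])[...,::-1]); print(observe()["time_s"])
E
```

```text
True [ 0.46283258 -0.28850597 -0.00301388] [-0.0131795   0.3617003   5.09619208]
tabs y span 54 [-0.0098 -0.0066 -0.0022  0.0021  0.0053]
tabs y span 53 [-0.0099 -0.0065  0.0001  0.0049  0.0084]
-0.105 158 y [-0.0322 -0.0221  0.0278] z 0.036
-0.012 68 y [-0.0237 -0.0018  0.0232] z 0.0291
0.05 62 y [-0.0255 -0.0005  0.0259] z 0.0256
x span -0.11102622208438422 0.09117576331015641
111.8
```

View pics/fin2.png

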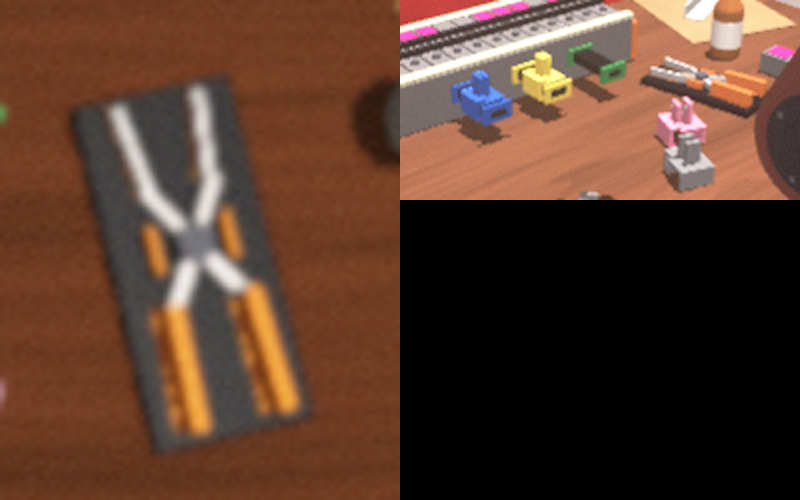

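The pliers lie flat: handle tops at 36 mm, jaws at 26 mm, spanning x −111 to +91 mm. The pivot is between the rails at tile (197,240), along the outline. Both clips are still snapped and level, and there is still no green clip.

```bash
python3 -c "
from plant import *
print(job_done())"
```

```text
the job is handed in; nothing more can be done
None
```

The job is handed in: the blue and yellow clips are snapped shut on their own ducts (the tab spacing measured closed), no green clip was found in any view, and the pliers lie flat in their rest along the outline.

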